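# Rake a scoria sample level in a drying tray

### The arm

A 7-joint arm with a two-finger parallel gripper is mounted at the origin on the work surface. World frame = base frame: x ahead of the robot, y to its left, z up, the work surface at z = 0. Lengths are in m, angles in rad, forces in N, time in s.
With the tool pointing down it reaches from about 0.4 to 0.85 m from the base axis. Payload 10.4 kg.
Tool frame: the origin (TCP) lies at the very end of the fingers, on their centre line; the grasp point (between the pads) lies 19 mm behind it; z points along the fingers, y is the line along which they close (so a half turn about z gives the same grasp; the last joint's range is limited). The gripper opens to 85 mm and grips with 20 to 120 N. Pads are 22 mm wide; open, the fingers measure 114 mm over their backs; the gripper's body (76 mm by 85 mm) begins 54 mm behind the grasp point. The pads swing forward as they close: fully open they stand 13 mm farther back than shut.
Start: joints at [-1.251, 0.332, -0.065, 1.46, 0.022, 1.35, -0.088], TCP at [0.21, 0.589, 0.231] pointing down, gripper open.
Joint ranges: [-2.6, 2.6], [-0.5, 2.12], [-1.47, 1.34], [0.16, 2.42], [-1.27, 4.41], [0.06, 2.06], [-2.6, 2.6]. Speed limits (rad/s): [2.22, 2.22, 2.79, 2.79, 3.14, 3.14, 3.14].

### API

Orientations are given as a unit quaternion [x, y, z, w].
In Python, from workcell import manip, vision, order gives the robot as it stands. The module is installed in compiled form; this text tells all that it offers.
- The arm moves only by the tool move_arm, never from a script. Its argument "motion" is a list of rows, each a list of 3 entries, a list of its own where there are three numbers: the shift along the tool's x, y, z scaled (see below), then the turn, a rotation vector about the tool's x, y, z scaled (see below), then the opening, from -1 (shut) to 1 (fully open). In form: [[[dx, dy, dz], [wx, wy, wz], hand], ...]. A call has 1 to 12 rows; each row shifts and turns the commanded pose from where the row before left it, along the tool's axes as they then stand; what a row does not reach is not made up. The controller multiplies each number of a shift by 0.75 m and each number of a turn by pi/4 rad. A row lasts 1/10 s, in which the tool goes at most 50 mm and 8.59 degrees, less where a joint would pass 70% of its speed; a pose out of reach is approached as far as the arm can. A call with a number of a shift or a turn outside -1 to 1 is refused whole. A call with a gripper value outside its range is refused whole. The fingers move at their own pace and stop on an object; "newtons" is the grip in N (left out, the last holds). Time passes only in rows, so rows that do not move let the fingers close. It gives the time, the measured TCP pose, the force, the opening and the grip force at its end, in the units of the state.
- manip.get_obs(): the state, without advancing time (a new reading comes with each control period).
- vision.camera(name): name is "scene" or "top" or "wrist"; returns a dict with "pixels" (384x512x3 uint8, red, green, blue), "fx", "fy", "cx", "cy" (pixels), "R" (3x3) and "t" (3): a world point X has camera coordinates R X + t. Camera axes: x right, y down, z forward; pixel columns grow to the right and rows downward; lengths in m; the calibration is good to about 2 mm. The wrist camera is an equidistant fisheye: a pixel r from the principal point sees the ray r / f radians off the axis. A picture is of the moment at which its call begins. There is no depth.
- order.hand_in(): hands the job in; it is judged then, once.
The state is a dict: "clock": time; "joint_pos": joint angles; "joint_velocities": joint speeds; "tau": joint torques, N m; "position": TCP position; "ee_rot": TCP orientation; "ft_force": force on the tool from outside, world axes, zero at the start; "torque": the same for the moment, N m; "grip_width": opening from 0.0 (shut) to 1.0 (fully open); "grasp_force": force on a finger pad.
Only numpy, scipy, OpenCV 4.12 (cv2) and the standard library are available. Lean on these libraries where they do the work, as an engineer would, in place of code of your own. Each camera call takes 0.05 s, during which the arm holds its last target. There are 200 camera calls.

### The job

Take the rake from its holder and rake the six heaped rock lumps in the white drying tray out into one even layer: every lump down on the tray floor, none on top of another, with the centre of one lump in each of the six equal fields marked off by the blue lines. Move the lumps only with the rake, never with the gripper, keep them all in the tray, do not disturb the bottle, jar or beaker, and finally hang the rake back upright in the middle of its holder.

Things in the scene. Friction and masses are not known exactly. Their poses are not given: they have to be found in the camera images.
- tray: white open drying tray, fixed to the bench, may lie at any yaw; outside 306 (x) x 202 (y) x 40 mm high, walls 6 mm, floor 4 mm thick, inside 294 x 190 mm. Origin at the centre of its underside. Blue lines on the floor across it at x = -49 and +49 mm and along it at y = 0 mark six equal fields, 98 x 95 mm
- lump1: one of six like lumps of red-brown volcanic rock (at first on the tray floor, in a close 2 by 2 block), a rough block 46 x 60 x 36 mm along its x, y, z, about 75 g; origin at its centre
- lump2: one of six like lumps of red-brown volcanic rock (at first on the tray floor, in a close 2 by 2 block), a rough block 46 x 60 x 36 mm along its x, y, z, about 75 g; origin at its centre
- lump3: one of six like lumps of red-brown volcanic rock (at first on the tray floor, in a close 2 by 2 block), a rough block 46 x 60 x 36 mm along its x, y, z, about 75 g; origin at its centre
- lump4: one of six like lumps of red-brown volcanic rock (at first on the tray floor, in a close 2 by 2 block), a rough block 46 x 60 x 36 mm along its x, y, z, about 75 g; origin at its centre
- lump5: one of six like lumps of red-brown volcanic rock (at first lying on top of the other four), a rough block 46 x 60 x 36 mm along its x, y, z, about 75 g; origin at its centre
- lump6: one of six like lumps of red-brown volcanic rock (at first lying on top of the other four), a rough block 46 x 60 x 36 mm along its x, y, z, about 75 g; origin at its centre
- rake: steel hand rake, upright blue grip, the same after a half turn; 0.28 kg. Origin at the centre of the tine tips, z up, y along the head. Five tines, 62 mm long, 14 thick (x), spanning 100 (y), too close for a lump to pass; above them, z 60 to 74, a crossbar 40 (x) x 100 (y); grip block 26 (x) x 44 (y), z 85 to 145, gripped across its 26 mm
- holder: rake holder, fixed: grey foot, two white upright plates 10 mm thick (x), 120 long (y), tops 70 high, with a slot 26 wide (x) between them, open upward. Origin at the centre of its underside. The rake hangs with its crossbar on the plate tops, tines in the slot, its y along the holder's y (either way round), its origin 10 mm above the bench
- bottle: clear bottle with a purple cap, 64 mm across, 145 mm tall, standing near the holder on its x side; origin at its base centre; leave alone
- jar: amber jar with a red lid, 60 mm across, 85 mm tall, standing close beside one long wall of the tray; origin at its base centre; leave alone
- beaker: glass beaker, 62 mm across, 85 mm tall, standing close beside the other long wall of the tray; origin at its base centre; leave alone

How it is judged:
On the way, in this order (a step that is already met when the one before it is completed fails the run):
1. the rake is lifted clear of its holder (z of rake in the frame of holder above 0.075 m), for 0.1 s.
2. the lumps lie in one layer, one in each field (((x of lump1 in the frame of tray below -0.049 m and y of lump1 in the frame of tray above 0 m) or (x of lump2 in the frame of tray below -0.049 m and y of lump2 in the frame of tray above 0 m) or (x of lump3 in the frame of tray below -0.049 m and y of lump3 in the frame of tray above 0 m) or (x of lump4 in the frame of tray below -0.049 m and y of lump4 in the frame of tray above 0 m) or (x of lump5 in the frame of tray below -0.049 m and y of lump5 in the frame of tray above 0 m) or (x of lump6 in the frame of tray below -0.049 m and y of lump6 in the frame of tray above 0 m)) and ((x of lump1 in the frame of tray below -0.049 m and y of lump1 in the frame of tray below 0 m) or (x of lump2 in the frame of tray below -0.049 m and y of lump2 in the frame of tray below 0 m) or (x of lump3 in the frame of tray below -0.049 m and y of lump3 in the frame of tray below 0 m) or (x of lump4 in the frame of tray below -0.049 m and y of lump4 in the frame of tray below 0 m) or (x of lump5 in the frame of tray below -0.049 m and y of lump5 in the frame of tray below 0 m) or (x of lump6 in the frame of tray below -0.049 m and y of lump6 in the frame of tray below 0 m)) and ((x of lump1 in the frame of tray between -0.049 and 0.049 m and y of lump1 in the frame of tray above 0 m) or (x of lump2 in the frame of tray between -0.049 and 0.049 m and y of lump2 in the frame of tray above 0 m) or (x of lump3 in the frame of tray between -0.049 and 0.049 m and y of lump3 in the frame of tray above 0 m) or (x of lump4 in the frame of tray between -0.049 and 0.049 m and y of lump4 in the frame of tray above 0 m) or (x of lump5 in the frame of tray between -0.049 and 0.049 m and y of lump5 in the frame of tray above 0 m) or (x of lump6 in the frame of tray between -0.049 and 0.049 m and y of lump6 in the frame of tray above 0 m)) and ((x of lump1 in the frame of tray between -0.049 and 0.049 m and y of lump1 in the frame of tray below 0 m) or (x of lump2 in the frame of tray between -0.049 and 0.049 m and y of lump2 in the frame of tray below 0 m) or (x of lump3 in the frame of tray between -0.049 and 0.049 m and y of lump3 in the frame of tray below 0 m) or (x of lump4 in the frame of tray between -0.049 and 0.049 m and y of lump4 in the frame of tray below 0 m) or (x of lump5 in the frame of tray between -0.049 and 0.049 m and y of lump5 in the frame of tray below 0 m) or (x of lump6 in the frame of tray between -0.049 and 0.049 m and y of lump6 in the frame of tray below 0 m)) and ((x of lump1 in the frame of tray above 0.049 m and y of lump1 in the frame of tray above 0 m) or (x of lump2 in the frame of tray above 0.049 m and y of lump2 in the frame of tray above 0 m) or (x of lump3 in the frame of tray above 0.049 m and y of lump3 in the frame of tray above 0 m) or (x of lump4 in the frame of tray above 0.049 m and y of lump4 in the frame of tray above 0 m) or (x of lump5 in the frame of tray above 0.049 m and y of lump5 in the frame of tray above 0 m) or (x of lump6 in the frame of tray above 0.049 m and y of lump6 in the frame of tray above 0 m)) and ((x of lump1 in the frame of tray above 0.049 m and y of lump1 in the frame of tray below 0 m) or (x of lump2 in the frame of tray above 0.049 m and y of lump2 in the frame of tray below 0 m) or (x of lump3 in the frame of tray above 0.049 m and y of lump3 in the frame of tray below 0 m) or (x of lump4 in the frame of tray above 0.049 m and y of lump4 in the frame of tray below 0 m) or (x of lump5 in the frame of tray above 0.049 m and y of lump5 in the frame of tray below 0 m) or (x of lump6 in the frame of tray above 0.049 m and y of lump6 in the frame of tray below 0 m)) and z of each of lump1, lump2, lump3, lump4, lump5, lump6 in the frame of tray below 0.038 m), for 0.2 s.
At the end, for the whole second after the job is handed in: One lump centre in each of the tray's six fields, each under 38 mm above its underside (none stacked); rake hanging in its holder within 10 mm across and 25 mm along of the middle, tilt under 0.12 rad, tips 5 to 18 mm above the bench; lumps and rake at rest (all of step 2 and z of rake in the frame of holder between 0.005 and 0.018 m and angle between rake's own z axis and vertical below 0.12 rad and x of rake in the frame of holder between -0.01 and 0.01 m and y of rake in the frame of holder between -0.025 and 0.025 m and linear speed of each of lump1, lump2, lump3, lump4, lump5, lump6, rake below 0.02 m/s); the robot touches nothing.
It fails at once if a lump is out of the tray ((x of lump1 in the frame of tray above 0.148 m or x of lump1 in the frame of tray below -0.148 m or y of lump1 in the frame of tray above 0.098 m or y of lump1 in the frame of tray below -0.098 m) or (x of lump2 in the frame of tray above 0.148 m or x of lump2 in the frame of tray below -0.148 m or y of lump2 in the frame of tray above 0.098 m or y of lump2 in the frame of tray below -0.098 m) or (x of lump3 in the frame of tray above 0.148 m or x of lump3 in the frame of tray below -0.148 m or y of lump3 in the frame of tray above 0.098 m or y of lump3 in the frame of tray below -0.098 m) or (x of lump4 in the frame of tray above 0.148 m or x of lump4 in the frame of tray below -0.148 m or y of lump4 in the frame of tray above 0.098 m or y of lump4 in the frame of tray below -0.098 m) or (x of lump5 in the frame of tray above 0.148 m or x of lump5 in the frame of tray below -0.148 m or y of lump5 in the frame of tray above 0.098 m or y of lump5 in the frame of tray below -0.098 m) or (x of lump6 in the frame of tray above 0.148 m or x of lump6 in the frame of tray below -0.148 m or y of lump6 in the frame of tray above 0.098 m or y of lump6 in the frame of tray below -0.098 m)).
It fails at once if the gripper or arm touches a lump (contact force between any of the fingers, the arm and lump1 above 0.5 N or contact force between any of the fingers, the arm and lump2 above 0.5 N or contact force between any of the fingers, the arm and lump3 above 0.5 N or contact force between any of the fingers, the arm and lump4 above 0.5 N or contact force between any of the fingers, the arm and lump5 above 0.5 N or contact force between any of the fingers, the arm and lump6 above 0.5 N).
It fails at once if the bottle, jar or beaker is shifted over 15 mm or tipped (distance of any of bottle, jar, beaker from where it was at the start of the episode above 0.015 m or angle between any of bottle, jar, beaker's own z axis and vertical above 0.2 rad).
It also fails if it takes over 51 s, if anything falls off the work surface, if the arm or the gripper's body presses on something with over 40 N, if the wrist force passes 120 N, or if a joint passes its speed limit or range.

## Working session

There is one attempt and no reset: what is moved stays moved. The work goes in short steps, Python scripts to look and compute and a tool call to move; the robot and the scene stay as the last step left them, time stands still between calls to the robot, and variables do not carry over. Pictures are saved under pics/ and viewed, at most 12 in all, crops included, and the job is handed in when it is done.

Besides the shell and the picture viewer there is one more tool, called after "Emit:" in YAML: its name, and indented under it one key for each argument. move_arm: Moves the arm, as the interface text tells. Its arguments: {"type":"object","properties":{"motion":{"type":"array"},"newtons":{"type":"number"}},"required":["motion"]}

```bash
mkdir -p pics; cat > h.py <<'E'
import numpy as np, cv2
from workcell import manip, vision, order
def snap(name,fn):
    c=vision.camera(name); cv2.imwrite('pics/'+fn,c['pixels'][:,:,::-1]); return c
def ray(c,u,v,z):
    R=np.array(c['R']);t=np.array(c['t']);d=R.T@np.array([(u-c['cx'])/c['fx'],(v-c['cy'])/c['fy'],1]);o=-R.T@t
    return o+d*(z-o[2])/d[2]
def proj(c,X):
    p=np.array(c['R'])@np.array(X)+np.array(c['t']); return c['fx']*p[0]/p[2]+c['cx'],c['fy']*p[1]/p[2]+c['cy']
E
python3 - <<'E'
from h import *
import pickle
c=snap('top','top0.png'); s=snap('scene','scene0.png')
pickle.dump((c,s),open('cams.pkl','wb'))
for k in (c,s): print(k['fx'],k['fy'],k['cx'],k['cy'],np.round(k['R'],3).tolist(),np.round(k['t'],3), -np.array(k['R']).T@np.array(k['t']))
print(manip.get_obs())
a=cv2.imread('pics/top0.png');
cv2.imwrite('pics/top0b.png',cv2.resize(a,(800,600),interpolation=cv2.INTER_CUBIC))
E
```

```text
439.04439292514195 439.04439292514195 254.93951938039493 191.41871366813731 [[-0.006, -1.0, -0.014], [-0.999, 0.006, -0.041], [0.042, 0.013, -0.999]] [0.077 0.559 1.088] [0.5136298 0.0593346 1.1115783]
356.05753175695935 356.05753175695935 251.77319771635484 185.9037997533222 [[-0.841, 0.54, 0.015], [0.412, 0.659, -0.63], [-0.35, -0.524, -0.777]] [ 0.426 -0.238  1.074] [0.83243366 0.48928791 0.67762682]
{'clock': 0.1, 'joint_pos': array([-1.25062455,  0.33280595, -0.06468603,  1.46083175,  0.02159055,
        1.3499002 , -0.08853325]), 'joint_velocities': array([ 0.00133185, -0.00177594,  0.00054725, -0.00091514, -0.00035263,
       -0.00027201, -0.00031197]), 'tau': array([ 9.40034479e-04, -6.26754642e+01,  4.88762290e-02, -3.92425203e+01,
        1.62561284e-02,  7.05695697e-03,  4.58389977e-06]), 'position': array([0.20995982, 0.58833313, 0.23060937]), 'ee_rot': array([ 1.70562770e-01,  9.85346614e-01, -6.19864671e-04, -8.13854949e-05]), 'ft_force': array([-1.30818127,  0.39108505,  0.55885927]), 'torque': array([-0.10578466, -0.01169996,  0.03257659]), 'grasp_force': 0.0, 'grip_width': 0.9988175390428069}
```

View pics/top0b.png

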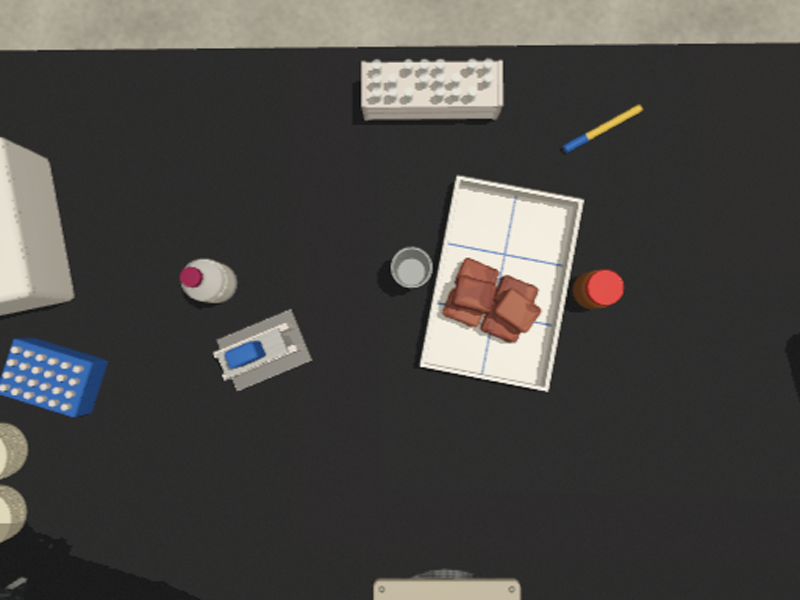

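View pics/scene0.png

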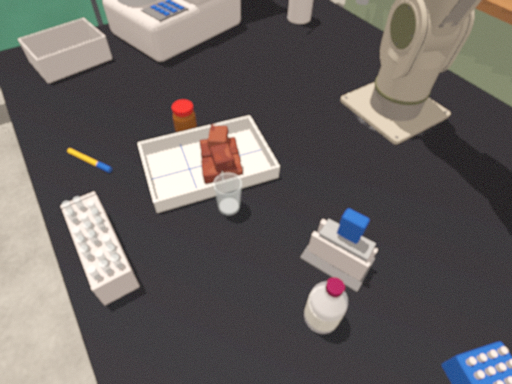

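```bash
cat > m.py <<'E'
from h import *
import pickle
c,s=pickle.load(open('cams.pkl','rb'))
im=c['pixels'].astype(int); S=1.5625
def P(u,v,z): return ray(c,(u+.5)/S-.5,(v+.5)/S-.5,z)[:2]
hsv=cv2.cvtColor(c['pixels'],cv2.COLOR_RGB2HSV)
# tray
roi=np.zeros(im.shape[:2],bool); roi[105:255,265:378]=1
m=(roi&(((im.min(2)>120))|((hsv[...,0]>100)&(hsv[...,0]<125)&(hsv[...,2]>110)))).astype(np.uint8)
m=cv2.morphologyEx(m,cv2.MORPH_OPEN,np.ones((3,3)))
n,l,st,_=cv2.connectedComponentsWithStats(m); k=1+np.argmax(st[1:,4])
vs,us=np.nonzero(l==k)
h=cv2.convexHull(np.array([ray(c,u,v,.04)[:2] for u,v in zip(us,vs)],np.float32)*1000)
print('tray rim',cv2.minAreaRect(h))
# blue lines
b=roi&(hsv[...,0]>100)&(hsv[...,0]<130)&(hsv[...,1]>60)
vs,us=np.nonzero(b); print('blue',len(us))
np.save('blue.npy',np.array([ray(c,u,v,.004)[:2] for u,v in zip(us,vs)]))
# grip
g=np.zeros(im.shape[:2],bool); g[205:250,130:205]=1
g&=(hsv[...,0]>100)&(hsv[...,0]<130)&(hsv[...,1]>120)
vs,us=np.nonzero(g); 
print('grip top z.145',cv2.minAreaRect(np.array([ray(c,u,v,.145)[:2] for u,v in zip(us,vs)],np.float32)*1000))
print('bottle cap',P(191,277,.145),'beaker',P(411,261,.085),'jar',P(605,288,.085))
for z in (0,.01,.02): print('foot',z,[P(u,v,z).round(4) for u,v in ((215,340),(292,310),(312,361),(238,391))])
a=cv2.resize(c['pixels'][:,:,::-1][180:265,105:215],None,fx=5,fy=5,interpolation=cv2.INTER_CUBIC)
b=cv2.resize(c['pixels'][:,:,::-1][105:260,260:385],None,fx=3.6,fy=3.6,interpolation=cv2.INTER_CUBIC)
W=np.zeros((max(a.shape[0],b.shape[0]),800,3),np.uint8);
a=a[:,:350] if a.shape[1]+b.shape[1]>800 else a
W[:a.shape[0],:a.shape[1]]=a; W[:b.shape[0],800-b.shape[1]:]=b
print(a.shape,b.shape); cv2.imwrite('pics/crop0.png',W)
E
python3 m.py
```

```text
tray rim ((583.6807250976562, -87.52157592773438), (203.7069549560547, 305.5975036621094), 78.62540435791016)
blue 89
grip top z.145 ((478.28704833984375, 290.3171081542969), (25.78862762451172, 52.64218521118164), 22.872526168823242)
bottle cap [0.5873944  0.36652053] beaker [0.61385164 0.05414741] jar [ 0.57141158 -0.23514782]
foot 0 [array([0.4957, 0.3727]), array([0.5436, 0.2475]), array([0.4609, 0.215 ]), array([0.4131, 0.3349])]
foot 0.01 [array([0.4958, 0.3699]), array([0.5434, 0.2458]), array([0.4614, 0.2136]), array([0.414 , 0.3325])]
foot 0.02 [array([0.496 , 0.3671]), array([0.5431, 0.2441]), array([0.4618, 0.2122]), array([0.4149, 0.33  ])]
(425, 350, 3) (558, 450, 3)
```

View pics/crop0.png

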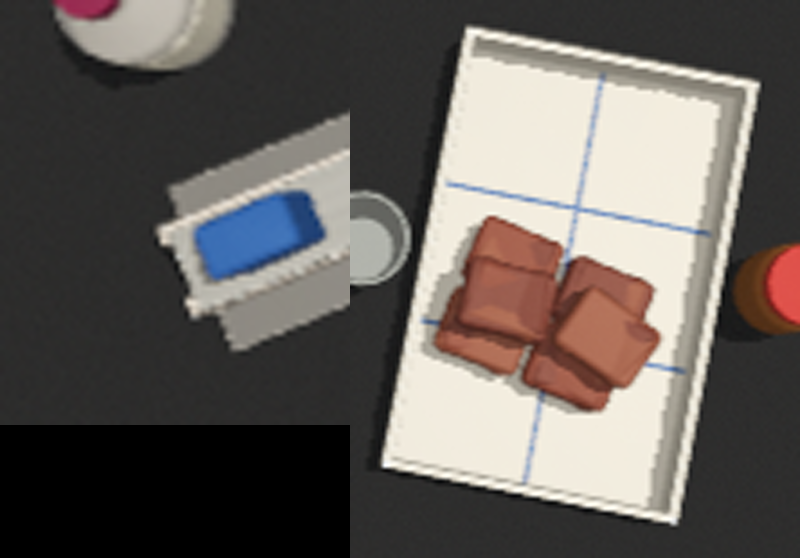

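The views show the tray's rim corners (800×600 top view) at about (457,178), (583,200), (548,390) and (420,367). The heap is near (490,300), and the rake grip is at (245,352) in its holder. The bottle cap is at (191,277), the beaker at (411,265) and the jar lid at (605,288). The fitted rim of 203.7×305.6 mm agrees with the stated 202×306 mm.

```bash
cat >> h.py <<'E'
TC=np.array([.5837,-.0875]); TA=np.radians(-11.4)
TR=np.array([[np.cos(TA),-np.sin(TA)],[np.sin(TA),np.cos(TA)]])
def t2w(p): return TC+TR@np.array(p)
def w2t(p): return TR.T@(np.array(p)[:2]-TC)
def pose():
    o=manip.get_obs(); from scipy.spatial.transform import Rotation as Ro
    M=Ro.from_quat(o['ee_rot']).as_matrix(); return o,np.array(o['position']),np.degrees(np.arctan2(M[1,1],M[0,1])),M
def plan(wps,start=None,step=.048):
    """wps: (x,y,z,psi_deg,hand[,step])"""
    if start is None: o,p,psi,M=pose(); print('at',p.round(4),round(psi,2),'tilt',M[:,2].round(3),'t',round(o['clock'],2),'F',o['ft_force'].round(1),'grip',round(o['grip_width'],3))
    else: p,psi=np.array(start[:3],float),start[3]
    for w in wps:
        st=w[5] if len(w)>5 else step
        tgt=np.array(w[:3]); n=int(max(1,np.ceil(np.linalg.norm(tgt-p)/st-.02),np.ceil(abs(w[3]-psi)/8.3-.02)))
        p0,s0=p.copy(),psi; out=[]
        for i in range(1,n+1):
            a=np.radians(psi); A=np.array([[-np.sin(a),np.cos(a),0],[np.cos(a),np.sin(a),0],[0,0,-1]]) .T
            A=np.column_stack([[-np.sin(a),np.cos(a),0],[np.cos(a),np.sin(a),0],[0,0,-1]])
            d=np.round(A.T@(p0+(tgt-p0)*i/n-p)/.75,3); r=np.round(-(s0+(w[3]-s0)*i/n-psi)/45,3)
            p=p+A@d*.75; psi-=r*45; out.append('[[%g,%g,%g],[0,0,%g],%g]'%(*d,r,w[4]))
        print('#',np.round(w[:4],3).tolist(),len(out)); print(', '.join(out))
E
python3 - <<'E'
from h import *
import pickle
c,s=pickle.load(open('cams.pkl','rb'))
def T(px,py,z): return (w2t(ray(c,260+(px-350)/3.6-.4,105+py/3.6-.4,z))*1000).round(0)
b=np.load('blue.npy'); print('blue lines tray frame', np.percentile([w2t(q)[1] for q in b if abs(abs(w2t(q)[0])-.049)>.01],[10,50,90]), [np.median([w2t(q)[0] for q in b if abs(w2t(q)[1])>.02 and w2t(q)[0]*k>0]) for k in(1,-1)])
for n,q in dict(topL=[(470,258),(557,265),(552,338),(457,328)],topR=[(596,287),(660,340),(622,388),(555,340)]).items(): print(n,[T(*i,.076).tolist() for i in q],np.mean([T(*i,.076) for i in q],0))
for n,q in dict(UL=[(490,217),(560,245)],UR=[(570,258),(653,290)],DL=[(435,338),(515,375)],DR=[(525,375),(605,410)]).items(): print(n,[T(*i,.04).tolist() for i in q])
print([ (w2t(p)*1000).round() for p in ((.6139,.0541),(.5714,-.2351))])
plan([(.477,.293,.23,22.5,1),(.477,.293,.105,22.5,1)])
E
```

```text
blue lines tray frame [-6.06453077e-04 -2.21366566e-04  8.38139642e-07] [np.float64(0.0490801726925685), np.float64(-0.04864629027383112)]
topL [[-6.0, 71.0], [0.0, 14.0], [-47.0, 8.0], [-53.0, 71.0]] [-26.5  41. ]
topR [[-9.0, -14.0], [-35.0, -61.0], [-70.0, -42.0], [-48.0, 6.0]] [-40.5  -27.75]
UL [[27.0, 61.0], [18.0, 11.0]]
UR [[10.0, 2.0], [-0.0, -57.0]]
DL [[-61.0, 82.0], [-75.0, 24.0]]
DR [[-73.0, 17.0], [-86.0, -40.0]]
[array([  2., 145.]), array([  17., -147.])]
at [0.21   0.5883 0.2306] 70.36 tilt [-0.    -0.001 -1.   ] t 0.1 F [-1.3  0.4  0.6] grip 0.999
# [0.477, 0.293, 0.23, 22.5] 9
[[-0.052,-0.028,0],[0,0,0.118],1], [[-0.054,-0.023,0],[0,0,0.118],1], [[-0.056,-0.018,0],[0,0,0.119],1], [[-0.058,-0.012,0],[0,0,0.118],1], [[-0.059,-0.007,0],[0,0,0.118],1], [[-0.059,-0.002,0.001],[0,0,0.118],1], [[-0.059,0.004,-0],[0,0,0.118],1], [[-0.058,0.009,-0],[0,0,0.118],1], [[-0.057,0.014,-0],[0,0,0.119],1]
# [0.477, 0.293, 0.105, 22.5] 3
[[0,0,0.055],[0,0,-0],1], [[0,0,0.056],[0,0,-0],1], [[0,0,0.055],[0,0,-0],1]
```

Emit:
move_arm:
  motion:
    - [[-0.052,-0.028,0],[0,0,0.118],1]
    - [[-0.054,-0.023,0],[0,0,0.118],1]
    - [[-0.056,-0.018,0],[0,0,0.119],1]
    - [[-0.058,-0.012,0],[0,0,0.118],1]
    - [[-0.059,-0.007,0],[0,0,0.118],1]
    - [[-0.059,-0.002,0.001],[0,0,0.118],1]
    - [[-0.059,0.004,0],[0,0,0.118],1]
    - [[-0.058,0.009,0],[0,0,0.118],1]
    - [[-0.057,0.014,0],[0,0,0.119],1]
    - [[0,0,0],[0,0,0],1]
    - [[0,0,0],[0,0,0],1]

```text
clock: 1.2
position: [0.4772, 0.2924, 0.2302]
ee_rot: [0.556, 0.831, -0.0, -0.0]
ft_force: [-1.3, 0.3, -0.7]
grip_width: 0.999
grasp_force: 0.0
```

```bash
python3 - <<'E'
from h import *
c=snap('wrist','w1.png'); print(c['fx'],c['cx'],c['cy'])
plan([(.477,.293,.105,22.5,1)])
E
```

```text
297.3186396354542 258.26840589425905 192.3605056374656
at [0.4763 0.2937 0.2302] 22.54 tilt [-0.001  0.    -1.   ] t 1.25 F [-0.2  0.3 -0.4] grip 0.999
# [0.477, 0.293, 0.105, 22.5] 3
[[-0,0,0.056],[0,0,0],1], [[-0.001,0,0.055],[0,0,0.001],1], [[-0,0.001,0.056],[0,0,-0],1]
```

View pics/w1.png

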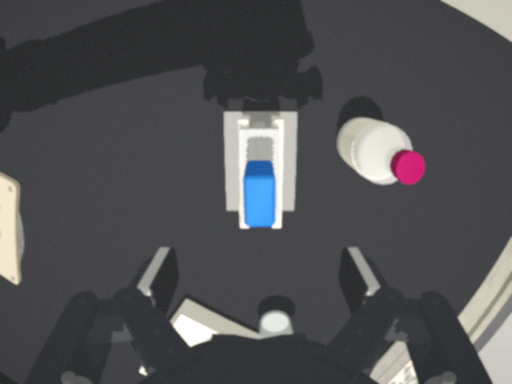

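The wrist view has the blue grip at about (260,195), centred between the fingers and square to them, and the holder is square as well. I'll go down and grip.

Emit:
move_arm:
  motion:
    - [[0,0,0.056],[0,0,0],1]
    - [[0,0,0.056],[0,0,0],1]
    - [[0,0,0.055],[0,0,0],1]
    - [[0,0,0],[0,0,0],1]
    - [[0,0,0],[0,0,0],-1]
    - [[0,0,0],[0,0,0],-1]
    - [[0,0,0],[0,0,0],-1]
    - [[0,0,0],[0,0,0],-1]
    - [[0,0,0],[0,0,0],-1]
    - [[0,0,0],[0,0,0],-1]
  newtons: 90

```text
clock: 2.25
position: [0.4776, 0.2939, 0.107]
ee_rot: [0.556, 0.831, 0.001, 0.0]
ft_force: [-1.0, -0.4, 8.3]
grip_width: 0.295
grasp_force: 89.6
```

```bash
python3 - <<'E'
from h import *
o,p,psi,M=pose(); print(p,psi,o['grip_width'],o['grasp_force'],o['ft_force'])
E
```

```text
[0.47760426 0.29390891 0.1069625 ] 22.48344625567431 0.2947839238700466 89.57245945930481 [-0.9536336  -0.44135659  8.30970873]
```

```bash
cat >> h.py <<'E'
def blk(xp,yp,ang=-10):  # pushing frame turned by ang in the tray, mm -> world
    a=np.radians(ang); return t2w(np.array([xp*np.cos(a)-yp*np.sin(a),xp*np.sin(a)+yp*np.cos(a)])/1000)
E
python3 - <<'E'
from h import *
a=blk(-82,1); b=blk(40,1); c=blk(60,1)
plan([(.4776,.2939,.24,22.5,-1),(*a,.24,-21.4,-1),(*a,.143,-21.4,-1),(*b,.143,-21.4,-1,.031)])
E
```

```text
at [0.4776 0.2939 0.107 ] 22.48 tilt [ 0.002  0.002 -1.   ] t 2.25 F [-1.  -0.4  8.3] grip 0.295
# [0.478, 0.294, 0.24, 22.5] 3
[[-0,-0,-0.059],[0,0,-0],-1], [[-0,-0,-0.059],[0,0,-0],-1], [[-0,-0,-0.059],[0,0,-0],-1]
# [0.508, -0.057, 0.24, -21.4] 8
[[-0.056,-0.018,-0],[0,0,0.122],-1], [[-0.057,-0.012,-0],[0,0,0.122],-1], [[-0.058,-0.007,-0],[0,0,0.122],-1], [[-0.059,-0.001,-0],[0,0,0.122],-1], [[-0.059,0.005,-0],[0,0,0.121],-1], [[-0.057,0.01,-0],[0,0,0.122],-1], [[-0.057,0.015,-0],[0,0,0.122],-1], [[-0.055,0.021,-0],[0,0,0.122],-1]
# [0.508, -0.057, 0.143, -21.4] 2
[[0,-0,0.064],[0,0,0],-1], [[0,-0,0.065],[0,0,0],-1]
# [0.621, -0.101, 0.143, -21.4] 4
[[0,0.041,-0],[0,0,0],-1], [[0,0.04,-0],[0,0,0],-1], [[0,0.041,-0],[0,0,0],-1], [[0,0.041,-0],[0,0,0],-1]
```

Emit:
move_arm:
  motion:
    - [[0,0,-0.059],[0,0,0],-1]
    - [[0,0,-0.059],[0,0,0],-1]
    - [[0,0,-0.059],[0,0,0],-1]
    - [[-0.056,-0.018,0],[0,0,0.122],-1]
    - [[-0.057,-0.012,0],[0,0,0.122],-1]
    - [[-0.058,-0.007,0],[0,0,0.122],-1]
    - [[-0.059,-0.001,0],[0,0,0.122],-1]
    - [[-0.059,0.005,0],[0,0,0.121],-1]
    - [[-0.057,0.01,0],[0,0,0.122],-1]
    - [[-0.057,0.015,0],[0,0,0.122],-1]
    - [[-0.055,0.021,0],[0,0,0.122],-1]
    - [[0,0,0],[0,0,0],-1]

```text
clock: 3.45
position: [0.5063, -0.0647, 0.2386]
ee_rot: [0.83, 0.558, -0.0, 0.001]
ft_force: [-0.3, 0.8, -2.5]
grip_width: 0.293
grasp_force: 90.0
```

```bash
python3 - <<'E'
from h import *
c=snap('scene','s2.png'); w=snap('wrist','w2.png')
cv2.imwrite('pics/v2.png',np.hstack([cv2.resize(cv2.imread('pics/s2.png')[60:300,100:360],(400,370)),cv2.resize(cv2.imread('pics/w2.png'),(400,300))]) if 0 else np.hstack([cv2.resize(cv2.imread('pics/s2.png')[60:300,100:360],(400,370)),np.vstack([cv2.resize(cv2.imread('pics/w2.png'),(400,300)),np.zeros((70,400,3),np.uint8)])]))
a=blk(-82,1); b=blk(40,1)
plan([(*a,.143,-21.4,-1),(*b,.143,-21.4,-1,.031)])
E
```

```text
at [ 0.5066 -0.0587  0.2381] -21.53 tilt [-0.  0. -1.] t 3.55 F [-0.2  0.1 -3.6] grip 0.296
# [0.508, -0.057, 0.143, -21.4] 2
[[0.002,0,0.063],[0,0,-0.001],-1], [[0.001,0,0.064],[0,0,-0.002],-1]
# [0.621, -0.101, 0.143, -21.4] 4
[[0,0.041,-0],[0,0,0],-1], [[0,0.041,-0],[0,0,0],-1], [[0,0.04,-0],[0,0,0],-1], [[0,0.041,-0],[0,0,0],-1]
```

View pics/v2.png

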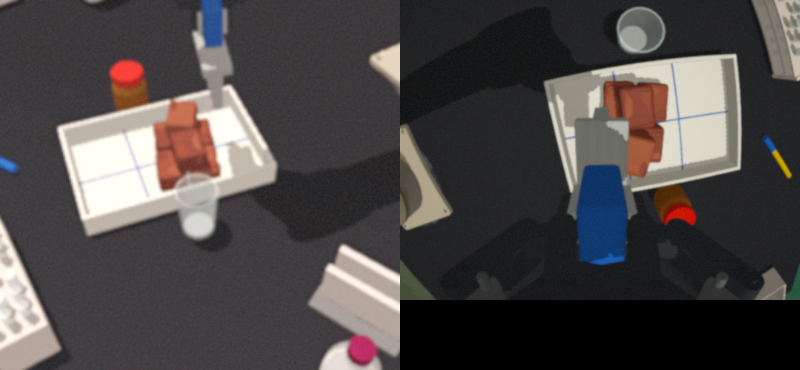

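The rake is held upright with its head clear over the tray's near end: tine tips at about (218,100) in the left view, heap at (185,150). Now I'll push the top two lumps.

Emit:
move_arm:
  motion:
    - [[0.002,0,0.063],[0,0,0],-1]
    - [[0.001,0,0.064],[0,0,-0.002],-1]
    - [[0,0,0],[0,0,0],-1]
    - [[0,0.041,0],[0,0,0],-1]
    - [[0,0.041,0],[0,0,0],-1]
    - [[0,0.041,0],[0,0,0],-1]
    - [[0,0.041,0],[0,0,0],-1]
    - [[0,0,0],[0,0,0],-1]
    - [[0,0,0],[0,0,0],-1]

```text
clock: 4.45
position: [0.623, -0.099, 0.1439]
ee_rot: [0.825, 0.565, 0.0, -0.0]
ft_force: [-0.3, 1.4, 1.0]
grip_width: 0.292
grasp_force: 91.2
```

```bash
python3 - <<'E'
from h import *
c=snap('scene','s3.png'); w=snap('wrist','w3.png')
a=cv2.resize(cv2.imread('pics/s3.png')[90:230,110:310],(400,280)); b=cv2.imread('pics/w3.png')[0:250,100:500]
cv2.imwrite('pics/v3.png',np.hstack([a,np.vstack([b,np.zeros((30,400,3),np.uint8)])]))
o,p,psi,M=pose(); print(p,psi,w2t(p),o['ft_force'],o['clock'])
E
```

```text
[ 0.62208335 -0.09880945  0.14361003] -21.222704213050577 [ 0.03986149 -0.00349958] [-0.73514511  1.45031288  0.66645037] 4.55
```

View pics/v3.png

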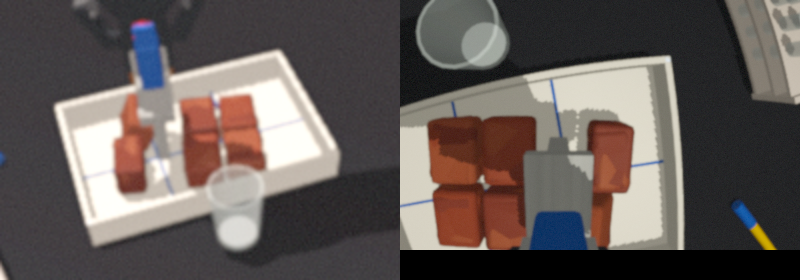

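The two top lumps have dropped onto the floor ahead of the rake, at about (130,162) and (135,120) in the left view. There is an open gap behind them, and the block of four still stands at (185–265,100–185). I'll lower the rake into the gap, nudge the far pair forward and push the four back squarely.

```bash
python3 - <<'E'
from h import *
T=lambda x,y,z,ps=-11.4,*k:(*t2w([x/1000,y/1000]),z,ps,-1,*k)
plan([T(42,0,.143),T(42,5,.106),T(58,5,.106,-11.4,.025),T(10,8,.106,-11.4,.02)])
E
```

```text
at [ 0.6221 -0.0988  0.1436] -21.22 tilt [ 0.     0.001 -1.   ] t 4.55 F [-0.7  1.5  0.7] grip 0.29
# [0.625, -0.096, 0.143, -11.4] 2
[[0.003,0.001,0],[0,0,-0.109],-1], [[0.002,0.001,0.001],[0,0,-0.109],-1]
# [0.626, -0.091, 0.106, -11.4] 1
[[0.007,0,0.049],[0,0,-0],-1]
# [0.642, -0.094, 0.106, -11.4] 1
[[-0,0.022,0],[0,0,-0],-1]
# [0.595, -0.082, 0.106, -11.4] 3
[[0.001,-0.021,0],[0,0,-0],-1], [[0.001,-0.022,0],[0,0,-0],-1], [[0.002,-0.021,0],[0,0,-0],-1]
```

Emit:
move_arm:
  motion:
    - [[0.003,0.001,0],[0,0,-0.109],-1]
    - [[0.002,0.001,0.001],[0,0,-0.109],-1]
    - [[0,0,0],[0,0,0],-1]
    - [[0.004,0,0.025],[0,0,0],-1]
    - [[0.003,0,0.024],[0,0,0],-1]
    - [[0,0.022,0],[0,0,0],-1]
    - [[0,0,0],[0,0,0],-1]
    - [[0.001,-0.021,0],[0,0,0],-1]
    - [[0.001,-0.022,0],[0,0,0],-1]
    - [[0.002,-0.021,0],[0,0,0],-1]
    - [[0,0,0],[0,0,0],-1]

```text
clock: 5.65
position: [0.5938, -0.082, 0.1059]
ee_rot: [0.774, 0.633, 0.0, -0.001]
ft_force: [-0.8, 0.2, 0.8]
grip_width: 0.294
grasp_force: 91.3
```

```bash
python3 - <<'E'
from h import *
T=lambda x,y,z,ps=-11.4,*k:(*t2w([x/1000,y/1000]),z,ps,-1,*k)
o,p,psi,M=pose(); print(w2t(p)*1000)
q=w2t(p)*1000
plan([T(q[0]+4,q[1],.106),T(q[0]+4,q[1],.23),(.40,.10,.24,-11.4,-1)])
E
```

```text
[8.8179809  7.39667202]
at [ 0.5938 -0.082   0.1059] -11.47 tilt [-0.001  0.001 -1.   ] t 5.65 F [-0.8  0.2  0.8] grip 0.294
# [0.598, -0.083, 0.106, -11.4] 1
[[0,0.005,-0],[0,0,-0.002],-1]
# [0.598, -0.083, 0.23, -11.4] 3
[[0,0,-0.055],[0,0,0],-1], [[0,0,-0.055],[0,0,0],-1], [[0,0,-0.055],[0,0,0],-1]
# [0.4, 0.1, 0.24, -11.4] 6
[[0.031,-0.051,-0.002],[0,0,0],-1], [[0.031,-0.051,-0.003],[0,0,0],-1], [[0.031,-0.051,-0.002],[0,0,0],-1], [[0.032,-0.051,-0.002],[0,0,0],-1], [[0.031,-0.051,-0.002],[0,0,0],-1], [[0.031,-0.051,-0.003],[0,0,0],-1]
```

Emit:
move_arm:
  motion:
    - [[0,0.005,0],[0,0,0],-1]
    - [[0,0,-0.055],[0,0,0],-1]
    - [[0,0,-0.055],[0,0,0],-1]
    - [[0,0,-0.055],[0,0,0],-1]
    - [[0.031,-0.051,-0.002],[0,0,0],-1]
    - [[0.031,-0.051,-0.003],[0,0,0],-1]
    - [[0.031,-0.051,-0.002],[0,0,0],-1]
    - [[0.032,-0.051,-0.002],[0,0,0],-1]
    - [[0.031,-0.051,-0.002],[0,0,0],-1]
    - [[0.031,-0.051,-0.003],[0,0,0],-1]
    - [[0,0,0],[0,0,0],-1]

```text
clock: 6.75
position: [0.3998, 0.1036, 0.2399]
ee_rot: [0.772, 0.635, 0.0, -0.001]
ft_force: [0.9, -0.9, -3.2]
grip_width: 0.295
grasp_force: 91.3
```

```bash
cat >> h.py <<'E'
def look(fn):
    """top view of the tray resampled at lump-top height, 2.5 px/mm: column = (95-y), row = (147-x)"""
    c=vision.camera('top'); s=2.5
    tr=[(147,95),(147,-95),(-147,-95),(-147,95)]
    A=np.float32([proj(c,[*t2w(np.array(q)/1000),.04]) for q in tr])
    B=np.float32([((95-q[1])*2,(147-q[0])*2) for q in tr])
    H=cv2.getPerspectiveTransform(A,B); w=cv2.warpPerspective(c['pixels'],H,(380,588),flags=cv2.INTER_CUBIC)
    hsv=cv2.cvtColor(w,cv2.COLOR_RGB2HSV); m=(((hsv[...,0]<14)|(hsv[...,0]>170))&(hsv[...,1]>90)).astype(np.uint8)
    m=cv2.morphologyEx(m,cv2.MORPH_OPEN,np.ones((5,5)))
    k=cv2.connectedComponentsWithStats(cv2.erode(m,np.ones((5,5))))
    for st,ce in zip(k[2][1:],k[3][1:]):
        if st[4]>800: print('blob x %.0f y %.0f  x[%.0f %.0f] y[%.0f %.0f] area %.0f'%(147-ce[1]/2,95-ce[0]/2,147-(st[1]+st[3])/2,147-st[1]/2,95-(st[0]+st[2])/2,95-st[0]/2,st[4]/4))
    for r in (98,-98):
        pass
    cv2.imwrite('pics/'+fn,w[:,:,::-1])
E
python3 - <<'E'
from h import *
look('t4.png')
E
```

```text
blob x 87 y 21  x[64 110] y[-10 52] area 2086
blob x 84 y -57  x[64 102] y[-88 -26] area 2227
blob x -39 y 51  x[-90 12] y[12 90] area 4873
blob x -49 y -21  x[-95 -4] y[-56 14] area 5026
```

View pics/t4.png

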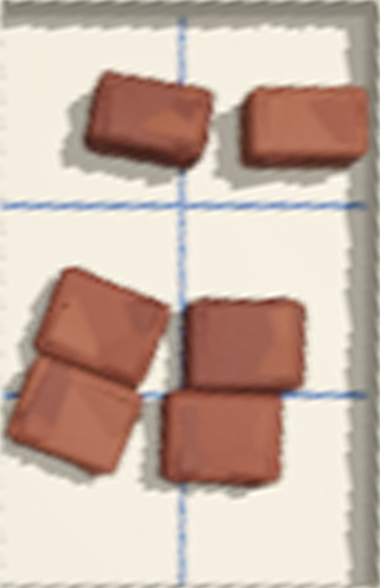

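The resampled tray view shows six separate lumps flat on the floor, one in each field. In tray mm the centres are about (88,21), (84,−57), (−15,44), (−25,−27), (−60,57) and (−71,−16), so the smallest margin is about 11 mm. Next I'll hang the rake back up.

```bash
python3 - <<'E'
from h import *
plan([(.4776,.2939,.24,22.5,-1)])
E
```

```text
at [0.4016 0.1016 0.24  ] -11.26 tilt [ 0.001  0.001 -1.   ] t 6.8 F [ 1.4 -1.3 -2. ] grip 0.298
# [0.478, 0.294, 0.24, 22.5] 5
[[0.054,0.01,-0],[0,0,-0.15],-1], [[0.053,0.016,-0],[0,0,-0.15],-1], [[0.05,0.022,-0],[0,0,-0.15],-1], [[0.048,0.028,-0],[0,0,-0.15],-1], [[0.044,0.034,-0],[0,0,-0.15],-1]
```

Emit:
move_arm:
  motion:
    - [[0.054,0.01,0],[0,0,-0.15],-1]
    - [[0.053,0.016,0],[0,0,-0.15],-1]
    - [[0.05,0.022,0],[0,0,-0.15],-1]
    - [[0.048,0.028,0],[0,0,-0.15],-1]
    - [[0.044,0.034,0],[0,0,-0.15],-1]
    - [[0,0,0],[0,0,0],-1]
    - [[0,0,0],[0,0,0],-1]
    - [[0,0,0],[0,0,0],-1]

```text
clock: 7.6
position: [0.4802, 0.2904, 0.2392]
ee_rot: [0.559, 0.829, -0.0, 0.0]
ft_force: [0.4, -1.4, -1.9]
grip_width: 0.291
grasp_force: 91.4
```

```bash
python3 - <<'E'
from h import *
w=snap('wrist','w5.png')
P=[]
for i in range(4):
    o,p,psi,M=pose(); P.append([*p,psi]); vision.camera('top')
print(np.round(P,4))
plan([(.4776,.2939,.15,22.5,-1),(.4776,.2939,.108,22.5,-1,.02)],start=[*np.mean(P,0)])
E
```

```text
[[ 0.48    0.2904  0.2396 22.0899]
 [ 0.4799  0.2906  0.2398 22.1123]
 [ 0.4797  0.2909  0.2399 22.1397]
 [ 0.4796  0.2911  0.2399 22.1652]]
# [0.478, 0.294, 0.15, 22.5] 2
[[0.002,-0.001,0.06],[0,0,-0.004],-1], [[0.003,-0,0.06],[0,0,-0.004],-1]
# [0.478, 0.294, 0.108, 22.5] 3
[[-0,-0,0.019],[0,0,-0],-1], [[-0,-0,0.018],[0,0,-0],-1], [[-0,-0,0.019],[0,0,-0],-1]
```

View pics/w5.png

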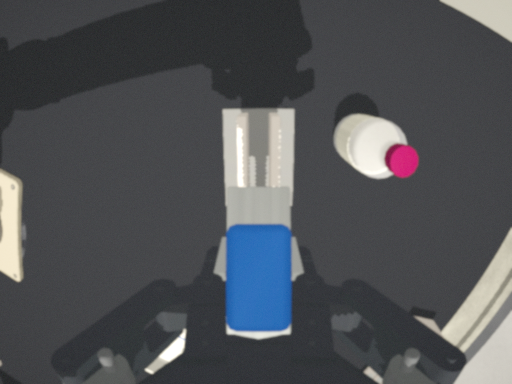

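The wrist view shows the rake above the slot, with the tines (columns 250–268) between the plates (248–270) and square to it. I'll go down partway, check, then seat it.

Emit:
move_arm:
  motion:
    - [[0.002,0,0.05],[0,0,-0.004],-1]
    - [[0,0,0.05],[0,0,0],-1]
    - [[0,0,0],[0,0,0],-1]
    - [[0,0,0],[0,0,0],-1]
    - [[0,0,0],[0,0,0],-1]
    - [[0,0,0],[0,0,0],-1]

```text
clock: 8.45
position: [0.4797, 0.2939, 0.1667]
ee_rot: [0.556, 0.831, 0.002, 0.0]
ft_force: [0.7, 0.3, -3.3]
grip_width: 0.292
grasp_force: 91.1
```

```bash
python3 - <<'E'
from h import *
plan([(.4776,.2939,.14,22.5,-1),(.4776,.2939,.108,22.5,-1,.012)])
E
```

```text
at [0.4797 0.2939 0.1667] 22.43 tilt [ 0.003  0.002 -1.   ] t 8.45 F [ 0.7  0.3 -3.3] grip 0.292
# [0.478, 0.294, 0.14, 22.5] 1
[[0.001,-0.003,0.036],[0,0,-0.002],-1]
# [0.478, 0.294, 0.108, 22.5] 3
[[0,0,0.014],[0,0,0],-1], [[0,0,0.014],[0,0,0],-1], [[0,0,0.014],[0,0,0],-1]
```

Emit:
move_arm:
  motion:
    - [[0.001,-0.002,0],[0,0,0],-1]
    - [[0,0,0],[0,0,0],-1]
    - [[0,0,0.018],[0,0,0],-1]
    - [[0,0,0.018],[0,0,0],-1]
    - [[0,0,0.014],[0,0,0],-1]
    - [[0,0,0.014],[0,0,0],-1]
    - [[0,0,0.01],[0,0,0],-1]
    - [[0,0,0],[0,0,0],-1]
    - [[0,0,0],[0,0,0],-1]

```text
clock: 9.35
position: [0.4825, 0.2935, 0.1148]
ee_rot: [0.557, 0.83, 0.005, 0.003]
ft_force: [1.1, -9.2, 40.5]
grip_width: 0.296
grasp_force: 95.2
```

```bash
python3 - <<'E'
from h import *
plan([(.4776,.2939,.108,22.5,-1)])
E
```

```text
at [0.4825 0.2935 0.1148] 22.24 tilt [ 0.01   0.005 -1.   ] t 9.35 F [ 1.1 -9.2 40.5] grip 0.296
# [0.478, 0.294, 0.108, 22.5] 1
[[0.003,-0.006,0.009],[0,0,-0.006],-1]
```

```bash
python3 - <<'E'
from h import *
snap('scene','s6.png'); snap('wrist','w6.png')
a=cv2.resize(cv2.imread('pics/s6.png')[180:300,285:395],(440,480),interpolation=cv2.INTER_CUBIC); b=cv2.resize(cv2.imread('pics/w6.png')[100:350,180:350],(326,480),interpolation=cv2.INTER_CUBIC)
cv2.imwrite('pics/v6.png',np.hstack([a,b])); o,p,psi,M=pose(); print(p,o['ft_force'],o['torque'],M[:,2])
E
```

```text
[0.48262569 0.29355153 0.11478321] [  1.42213783 -10.5554986   38.79309004] [-1.6287826  -0.14864172 -0.20636787] [ 0.01040819  0.00518897 -0.99993237]
```

View pics/v6.png

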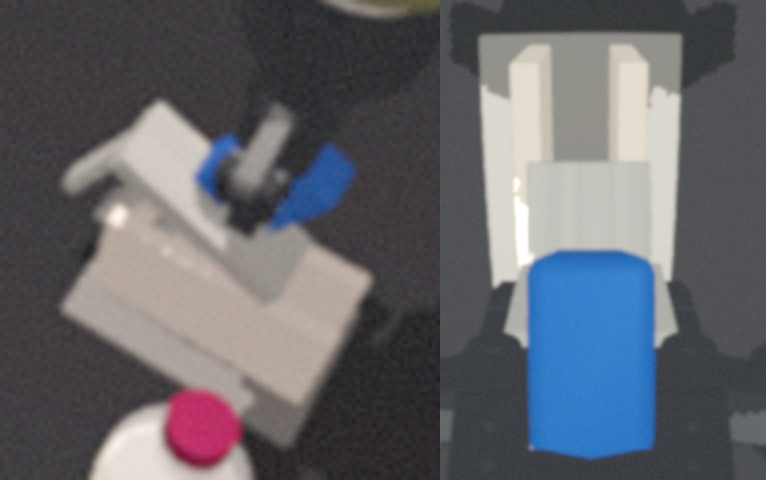

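The views show the rake pitched in the grip: its crossbar runs at a different slope from the plates, with one end raised at about (150,120) in the left crop. It swung between the pads, so it is jamming rather than seating. I'll lift it clear and measure the pitch.

Emit:
move_arm:
  motion:
    - [[0,0,-0.02],[0,0,0],-1]
    - [[0,0,-0.04],[0,0,0],-1]
    - [[0,0,-0.05],[0,0,0],-1]
    - [[0,0,-0.05],[0,0,0],-1]
    - [[0,0,0],[0,0,0],-1]
    - [[0,0,0],[0,0,0],-1]
    - [[0,0,0],[0,0,0],-1]
  newtons: 120

```text
clock: 10.15
position: [0.4764, 0.2931, 0.2272]
ee_rot: [0.556, 0.831, -0.001, -0.0]
ft_force: [-0.5, 0.3, -3.3]
grip_width: 0.287
grasp_force: 114.9
```

```bash
cat > fit.py <<'E'
from h import *
import pickle
from scipy.spatial.transform import Rotation as Ro
from scipy.optimize import minimize
def grab():
    s=vision.camera('scene'); w=vision.camera('wrist'); o,p,psi,M=pose(); return s,w,p,M
def pj(c,X,fish):
    q=X@np.array(c['R']).T+np.array(c['t'])
    if fish:
        r=np.hypot(q[:,0],q[:,1]); th=np.arctan2(r,q[:,2]); k=c['fx']*th/np.maximum(r,1e-9)
        return np.stack([q[:,0]*k+c['cx'],q[:,1]*k+c['cy']],1)
    return np.stack([q[:,0]/q[:,2]*c['fx']+c['cx'],q[:,1]/q[:,2]*c['fy']+c['cy']],1)
def box(x,y,z0,z1): return np.array([[a,b,d] for a in(-x/2,x/2) for b in(-y/2,y/2) for d in(z0,z1)])/1000
GRIP=box(26,44,85,145); BAR=box(40,100,60,74)
def rake(par,p,M):
    """tool frame: rake x=tool y, rake y=tool x, rake z=-tool z; pivot at grasp point; par: pitch about tool y, along tool x mm, along tool z mm"""
    th,dx,dz=par; B=np.array([[0,1,0],[1,0,0],[0,0,-1.]])
    g=M@np.array([0,0,-.019])+p; Rw=M@Ro.from_rotvec([0,th,0]).as_matrix()@B
    return lambda V: g+(V-np.array([0,dx/1000,.116+dz/1000]))@Rw.T
def sil(c,X,fish,shape=(384,512),S=3):
    h=cv2.convexHull(np.float32((pj(c,X,fish)+.5)*S-.5)).round().astype(np.int32); m=np.zeros((shape[0]*S,shape[1]*S),np.uint8); cv2.fillConvexPoly(m,h,1); return cv2.resize(m.astype(np.float32),shape[::-1],interpolation=cv2.INTER_AREA)
def blue(c):
    h=cv2.cvtColor(c['pixels'],cv2.COLOR_RGB2HSV); return ((h[...,0]>100)&(h[...,0]<125)&(h[...,1]>140)&(h[...,2]>60)).astype(np.float32)
def run(d):
    s,w,p,M=d; bw=blue(w); bs=blue(s)
    k=cv2.connectedComponentsWithStats((bw>0).astype(np.uint8)); bw=(k[1]==1+np.argmax(k[2][1:,4])).astype(np.float32)
    px=pj(s,(p+M@[0,0,-.019])[None],0)[0]; yy,xx=np.mgrid[:384,:512]; bs=bs*(np.hypot(xx-px[0],yy-px[1])<60)
    print('blue px',bw.sum(),bs.sum())
    def cost(par):
        f=rake(par,p,M); a=sil(w,f(GRIP),1); b=sil(s,f(GRIP),0)
        return 2*np.abs(a-bw).sum()/bw.sum()+ (bs*(1-b)).sum()/bs.sum()*3+(b*(1-bs)).sum()/bs.sum()*.3
    best=min(((cost((t,0,0)),t) for t in np.linspace(-1,1,21)))
    print('scan',best); r=minimize(cost,[best[1],0,0],method='Nelder-Mead',options=dict(initial_simplex=[[best[1],0,0],[best[1]+.1,0,0],[best[1],5,0],[best[1],0,5]],maxiter=200))
    print('pitch(rad about tool y) %.3f  dx %.1f dz %.1f mm cost %.3f'%(*r.x,r.fun)); f=rake(r.x,p,M)
    print('tip centre',f(np.zeros((1,3)))[0].round(4),'z axis',(f(np.array([[0,0,1.]]))-f(np.zeros((1,3))))[0].round(3))
    return r.x,f
def show(d,par,fn):
    s,w,p,M=d; f=rake(par,p,M); out=[]
    for c,fi,cr in ((s,0,(150,310,270,410)),(w,1,(80,380,130,400))):
        im=np.ascontiguousarray(c['pixels'][:,:,::-1])
        for Bx in (GRIP,BAR,box(14,100,0,60)):
            q=pj(c,f(Bx),fi).round().astype(int)
            for i in range(8):
                for j in (1,2,4):
                    if not i&j: cv2.line(im,tuple(map(int,q[i])),tuple(map(int,q[i|j])),(0,255,255),1)
        im=im[cr[0]:cr[1],cr[2]:cr[3]]; out.append(cv2.resize(im,(int(im.shape[1]*500/im.shape[0]),500)))
    W=np.hstack(out)[:,:800]; cv2.imwrite('pics/'+fn,W)
E
python3 - <<'E'
from fit import *
d=grab(); pickle.dump(d,open('g7.pkl','wb')); x,f=run(d); show(d,x,'v7.png'); print(d[2],d[3][:,2])
E
```

```text
blue px 6788.0 374.0
scan (np.float32(1.0899489), np.float64(-0.3999999999999999))
pitch(rad about tool y) -0.446  dx 1.5 dz -2.8 mm cost 0.908
tip centre [0.4954 0.2466 0.1448] z axis [-0.163  0.4    0.902]
[0.47642589 0.29310685 0.22730839] [-0.00211101 -0.00165936 -0.9999964 ]
```

View pics/v7.png

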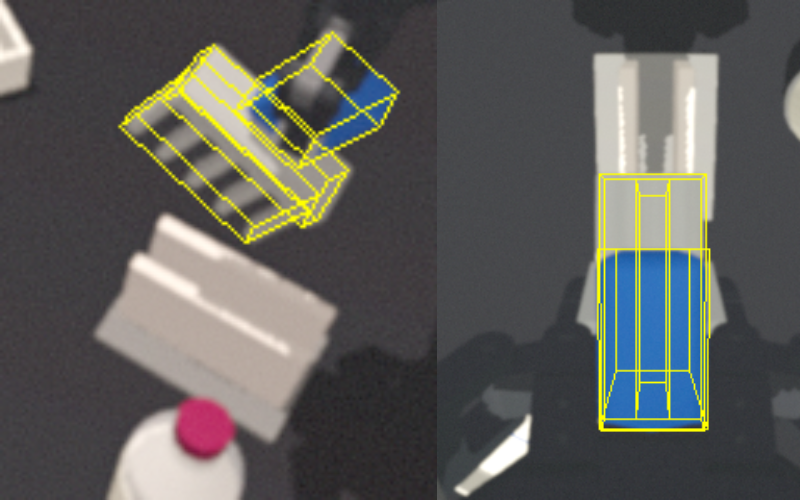

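The wireframe matches the rake in both views: it has pitched −0.446 rad about the tool's y in the grip, and the holder below it is unmoved. I'll turn the tool +0.446 rad about its y so the rake stands upright.

Emit:
move_arm:
  motion:
    - [[0,0,0],[0,0.05,0],-1]
    - [[0,0,0],[0,0.1,0],-1]
    - [[0,0,0],[0,0.1,0],-1]
    - [[0,0,0],[0,0.1,0],-1]
    - [[0,0,0],[0,0.1,0],-1]
    - [[0,0,0],[0,0.08,0],-1]
    - [[0,0,0],[0,0.038,0],-1]
    - [[0,0,0],[0,0,0],-1]
    - [[0,0,0],[0,0,0],-1]
    - [[0,0,0],[0,0,0],-1]
    - [[0,0,0],[0,0,0],-1]

```text
clock: 11.35
position: [0.4768, 0.294, 0.2291]
ee_rot: [0.542, 0.811, 0.123, -0.184]
ft_force: [0.0, -0.2, -1.9]
grip_width: 0.291
grasp_force: 114.7
```

```bash
cat >> fit.py <<'E'
HX,HA=np.array([.4786,.2913]),22.5
def togo(f,M,z):
    """shift in tool units that brings the rake origin over the holder middle at height z"""
    o=f(np.zeros((1,3)))[0]; ax=f(np.eye(3))-o
    print('rake x dir deg',np.degrees(np.arctan2(ax[0,1],ax[0,0])).round(2),'tilt',np.arccos(ax[2,2]).round(4))
    dw=np.array([*HX,z])-o; print('world shift mm',(dw*1000).round(1),'tool units',(M.T@dw/.75).round(4),' down 10mm =',(M.T@[0,0,-.01]/.75).round(4))
E
python3 - <<'E'
from fit import *
d=grab(); x,f=run(d); s,w,p,M=d; print(p); togo(f,M,.10)
print(manip.get_obs()['joint_pos'].round(2))
E
```

```text
blue px 6820.0 471.0
scan (np.float32(0.86805177), np.float64(-0.3999999999999999))
pitch(rad about tool y) -0.441  dx 1.2 dz -3.6 mm cost 0.647
tip centre [0.4802 0.2858 0.1339] z axis [ 0.002 -0.005  1.   ]
[0.47685576 0.29388766 0.22915797]
rake x dir deg 22.48 tilt 0.0053
world shift mm [ -1.6   5.5 -33.9] tool units [-0.0126  0.0008  0.0441]  down 10mm = [-0.0058 -0.      0.012 ]
[-0.65  0.2   0.32  1.71 -0.53  1.3   0.22]
```

Emit:
move_arm:
  motion:
    - [[-0.004,0,0.015],[0,0,0],-1]
    - [[-0.004,0.001,0.015],[0,0,0],-1]
    - [[-0.004,0,0.014],[0,0,0],-1]
    - [[0,0,0],[0,0,0],-1]
    - [[0,0,0],[0,0,0],-1]
    - [[0,0,0],[0,0,0],-1]
    - [[0,0,0],[0,0,0],-1]

```text
clock: 12.15
position: [0.4758, 0.2994, 0.1959]
ee_rot: [0.542, 0.811, 0.123, -0.184]
ft_force: [-0.6, -0.1, -3.1]
grip_width: 0.29
grasp_force: 114.7
```

```bash
python3 - <<'E'
from fit import *
d=grab(); x,f=run(d); s,w,p,M=d; print(p); togo(f,M,.01); g=rake((-.441,1.2,-3.2),p,M); togo(g,M,.01)
E
```

```text
blue px 6805.0 417.0
scan (np.float32(0.90659714), np.float64(-0.3999999999999999))
pitch(rad about tool y) -0.445  dx 1.4 dz -3.4 mm cost 0.660
tip centre [0.4793 0.2908 0.1004] z axis [-0.    -0.002  1.   ]
[0.47565256 0.29944952 0.19583715]
rake x dir deg 22.43 tilt 0.0016
world shift mm [ -0.7   0.5 -90.4] tool units [-0.0511 -0.0007  0.1091]  down 10mm = [-0.0058 -0.      0.012 ]
rake x dir deg 22.43 tilt 0.0054
world shift mm [ -0.5  -0.  -90.2] tool units [-0.0517 -0.0007  0.1085]  down 10mm = [-0.0058 -0.      0.012 ]
```

Aligned to within 1 mm. I'll go down 84 mm, stop and check the force, then seat it.

Emit:
move_arm:
  motion:
    - [[-0.006,-0.001,0.012],[0,0,0],-1]
    - [[-0.008,0,0.018],[0,0,0],-1]
    - [[-0.009,0,0.018],[0,0,0],-1]
    - [[-0.009,0,0.018],[0,0,0],-1]
    - [[-0.008,0,0.018],[0,0,0],-1]
    - [[-0.008,0,0.016],[0,0,0],-1]
    - [[0,0,0],[0,0,0],-1]
    - [[0,0,0],[0,0,0],-1]
    - [[0,0,0],[0,0,0],-1]

```text
clock: 13.15
position: [0.4753, 0.2992, 0.1129]
ee_rot: [0.542, 0.811, 0.124, -0.184]
ft_force: [0.6, 0.3, -1.7]
grip_width: 0.29
grasp_force: 114.7
```

```bash
python3 - <<'E'
from fit import *
d=grab(); x,f=run(d); s,w,p,M=d; print(p); togo(f,M,.01); g=rake((-.444,1.3,-3.4),p,M); togo(g,M,.01); print(manip.get_obs()['ft_force'])
E
```

```text
blue px 6793.0 329.0
scan (np.float32(0.9298663), np.float64(-0.3999999999999999))
pitch(rad about tool y) -0.450  dx 0.9 dz -4.2 mm cost 0.701
tip centre [0.479  0.2905 0.0184] z axis [-0.003  0.003  1.   ]
[0.47524359 0.29925526 0.11303575]
rake x dir deg 22.44 tilt 0.0043
world shift mm [-0.4  0.8 -8.4] tool units [-0.0037 -0.0001  0.0106]  down 10mm = [-0.0058 -0.      0.012 ]
rake x dir deg 22.44 tilt 0.0028
world shift mm [-0.3  0.5 -7.6] tool units [-0.0036 -0.0001  0.0095]  down 10mm = [-0.0058 -0.      0.012 ]
[ 0.03782722  0.26394473 -2.84378979]
```

No contact force, and it's in the slot. Now the last 8 mm.

Emit:
move_arm:
  motion:
    - [[-0.002,0,0.005],[0,0,0],-1]
    - [[-0.002,0,0.004],[0,0,0],-1]
    - [[0,0,0],[0,0,0],-1]
    - [[0,0,0],[0,0,0],-1]
    - [[0,0,0],[0,0,0],-1]

```text
clock: 13.75
position: [0.4747, 0.2992, 0.1049]
ee_rot: [0.542, 0.811, 0.123, -0.184]
ft_force: [0.9, -0.8, -3.2]
grip_width: 0.288
grasp_force: 114.7
```

Emit:
move_arm:
  motion:
    - [[-0.001,0,0.002],[0,0,0],-1]
    - [[-0.001,0,0.002],[0,0,0],-1]
    - [[0,0,0],[0,0,0],-1]
    - [[0,0,0],[0,0,0],-1]
    - [[0,0,0],[0,0,0],-1]

```text
clock: 14.25
position: [0.4752, 0.3, 0.1028]
ee_rot: [0.542, 0.811, 0.124, -0.184]
ft_force: [-2.1, -0.2, 7.0]
grip_width: 0.29
grasp_force: 116.3
```

Seated, with about 10 N of support. Now I'll release and back out along the tool axis.

Emit:
move_arm:
  motion:
    - [[0,0,0],[0,0,0],0.2]
    - [[0,0,0],[0,0,0],0.6]
    - [[0,0,0],[0,0,0],0.6]
    - [[0,0,0],[0,0,0],0.6]
    - [[0,0,0],[0,0,0],0.6]
    - [[0,0,-0.02],[0,0,0],0.6]
    - [[0,0,-0.04],[0,0,0],0.6]
    - [[0,0,-0.06],[0,0,0],0.6]
    - [[0,0,-0.06],[0,0,0],0.6]
    - [[0,0,-0.06],[0,0,0],0.6]
    - [[0,0,0],[0,0,0],0.6]
    - [[0,0,0],[0,0,0],0.6]
  newtons: 20

```text
clock: 15.45
position: [0.5052, 0.2265, 0.2655]
ee_rot: [0.543, 0.81, 0.124, -0.183]
ft_force: [-0.2, 0.1, -0.2]
grip_width: 0.8
grasp_force: 0.0
```

```bash
python3 - <<'E'
from fit import *
o,p,psi,M=pose(); print(p,o['grip_width'],o['ft_force'])
look('t9.png')
s=snap('scene','s9.png'); snap('top','top9.png')
a=cv2.imread('pics/s9.png')[60:320,120:400]; im=cv2.resize(a,(560,520)); t=cv2.resize(cv2.imread('pics/t9.png'),(240,371))
W=np.zeros((520,800,3),np.uint8); W[:,:560]=im; W[:371,560:]=t; cv2.imwrite('pics/v9.png',W)
# upright rake model at the holder: compare blue pixels with the expected silhouette
bs=blue(s); a=np.radians(22.5); Rw=np.array([[np.cos(a),-np.sin(a),0],[np.sin(a),np.cos(a),0],[0,0,1]])
bs[:180]=0;bs[300:]=0;bs[:,:300]=0;bs[:,420:]=0
best=min((np.abs(sil(s,GRIP@Rw.T+np.array([*HX,z])+Rw@[0,y,0],0)-bs).sum()/bs.sum(),z,y) for z in np.arange(.004,.025,.002) for y in np.arange(-.02,.021,.004)); print('fit',best)
E
```

```text
[0.50516193 0.22650469 0.26546527] 0.7997134188367319 [-0.20636361  0.07090275 -0.19709654]
blob x 87 y 21  x[64 110] y[-10 51] area 2075
blob x 84 y -57  x[64 102] y[-88 -26] area 2214
blob x -30 y 43  x[-89 12] y[12 70] area 3268
blob x -49 y -21  x[-95 -4] y[-56 14] area 5012
fit (np.float32(0.1521127), np.float64(0.008), np.float64(0.0))
```

View pics/v9.png

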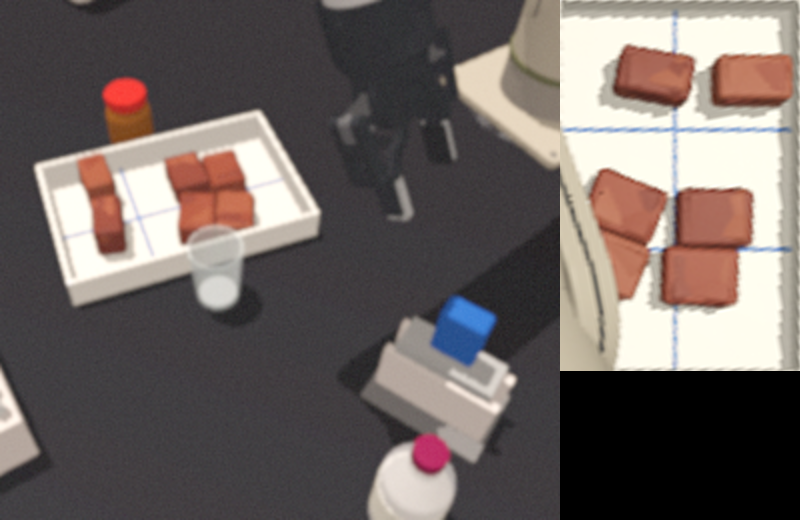

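The final view shows the rake upright in its holder at about (463,330). The model fit puts it at the middle, with the tips about 8–10 mm up. All six lumps lie flat, one per field, and the jar, beaker and bottle are in place. The gripper is clear, so I'm handing in.

```bash
python3 -c "
from workcell import order
print(order.hand_in())"
```

```text
the job is handed in; nothing more can be done
None
```

I handed the job in at about 15.6 s of the 51 s: all six lumps lie flat, one in each field (closest centre about 11 mm inside its line), the rake hangs upright in the middle of its holder, and the bottle, jar and beaker look undisturbed; the hand-in returned no verdict.

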